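# Click a test cassette into the bench reader

## Robot

A 7-joint arm with a two-finger parallel gripper is mounted at the origin on a cart in front of the work surface, level with it; the furniture and walls round the work are solid. World frame = base frame: x ahead of the robot, y to its left, z up, the work surface at z = 0. Lengths are in m, angles in rad, forces in N, time in s.
With the tool pointing down it reaches from about 0.4 to 0.85 m from the base axis. Payload 4.4 kg.
Tool frame: the origin (TCP) lies at the very end of the fingers, on their centre line; the grasp point (between the pads) lies bot.tcp_to_grasp behind it (bot.tcp_to_grasp is the distance from the TCP to the grasp point, in m); y points along the fingers, z is the direction in which the jaws open and shut, and the axes are right-handed (so a half turn about y gives the same grasp; the last joint's range is limited). The gripper opens to 94 mm and grips with 3 to 60 N. Pads are 16 mm wide; open, the fingers measure 119 mm over their backs; the gripper's body (75 mm by 177 mm) begins 78 mm behind the grasp point.
Start: joints at [-1.182, 0.628, 0.038, 1.517, -0.027, 0.996, -0.02], TCP at [0.286, 0.584, 0.169] pointing down, gripper open.
Joint ranges: [-3.06, 3.06], [-0.37, 2.12], [-1.25, 1.32], [0.18, 2.47], [-1.1, 4.24], [0.23, 1.98], [-2.94, 2.94]. Speed limits (rad/s): [2.57, 2.57, 3.14, 3.14, 3.14, 3.14, 3.14].

## Interface

Orientations are given as a rotation vector (axis times angle).
In Python, from workcell import sensors, vision, bot gives the robot as it stands.
- The arm moves only by the tool apply_moves, never from a script. Its argument "rows" is a list of rows, each a list of 5 numbers: the gripper's target within -1 to 1 (shut at 1, half-way at 0, fully open at -1), then the shift along the world's x, y, z in mm, then the turn about the world's z in degrees. A call has 1 to 12 rows; each row is the pose to reach, as a shift and turn from the pose commanded when the call began; what a row does not reach only later rows make up. A row lasts 1/12 s, in which the tool goes at most 41.7 mm and 7.16 degrees, less where a joint would pass 70% of its speed; a pose out of reach is approached as far as the arm can. A call with a gripper value outside its range is refused whole. The fingers move at their own pace and stop on an object; "newtons" is the grip in N (left out, the last holds). Time passes only in rows, so rows that repeat a pose let the fingers close. It gives the time, the measured TCP pose, the force and the opening at its end, in the units of the state.
- sensors.state(): the state, without advancing time (a new reading comes with each control period).
- vision.camera(name): name is "side" or "top" or "wrist"; returns a dict with "frame" (384x512x3 uint8, blue, green, red), "camera_matrix" (3x3 intrinsics, pixels), "k1" (the pictures are not rectified: a ray, as slopes to the right and down, at radius r is drawn at 1 + k1 r^2 times it, then the intrinsics apply), "camera_from_world" (4x4, takes a point from world to camera coordinates); the wrist camera has in their place "hand_eye" (4x4, takes a point from camera to tool coordinates, whose origin is the TCP and whose axes are the tool frame's). Camera axes: x right, y up, looking along -z (the intrinsics and any distortion apply to the point x, -y, -z); pixel columns grow to the right and rows downward; lengths in m; the calibration is good to about 2 mm. A picture is of the moment at which its call begins: read the wrist's pose just before it. There is no depth.
- bot.close_job(): hands the job in, once; it reports no verdict.
Trained networks look in the newest picture that a camera, given by its name, has taken for a name from the list of things; names that differ only in an ending like _2 or _b are one class to them, and where a whole thing is asked for, a point or a joint stands for the part that bears it (a point fixed in the world has none). Each returns a list of dicts, best first, with "p" (0 to 1); they miss things now and then, are a little off and sometimes report something else, mostly with a low value. They report only what shows in the picture. A call takes as long as a camera call.
- vision.regions_of(camera, label): "mask" (384x512 bool, what is visible of it) and "position" ([column, row] in pixels, amid what is visible of it).
The state is a dict: "time": time; "qpos": joint angles; "joint_vel": joint speeds; "joint_torque": joint torques, N m; "ee_pos": TCP position; "tool_rot": TCP orientation; "contact_force": force on the tool from outside, world axes, zero at the start; "torque": the same for the moment, N m; "opening": opening from 0.0 (shut) to 1.0 (fully open).
Only numpy, scipy, OpenCV 4.12 (cv2) and the standard library are available. Lean on these libraries where they do the work, as an engineer would, in place of code of your own. Each camera call takes 0.05 s, during which the arm holds its last target.

## Task

Load the long test cassette, the one with the straight grip fin, into the small bench reader: set it flat on the tray with its rounded end toward the housing and slide it along between the guides, fully home, so that it pushes the steel spring catch aside and the catch snaps back in behind it. Then let go of it, and leave the square cassette with the round knob where it lies.

Things in the scene. Friction and masses are not known exactly. Their poses are not given: they have to be found in the camera images.
- cassette: Long white test cassette on the worktop, 90 (x) x 56 (y) x 14 mm plate, 0.12 kg. Origin: centre of underside; x along it to the leading end (corners rounded, 10 mm), rear end square; z up. On top an upright grip fin along x: x -38 to -2, y -7 to 7, z 14 to 48 mm. Grip it across y in its upper 25 mm, so the fingers stay above the tray's guides and catch.
- spare_cassette: Bystander, to be left alone: square white cassette, 60 x 60 x 14 mm plate with a round mushroom knob 28 mm wide in its middle, 46 mm high in all. Origin: centre of underside. It and the long cassette lie side by side near the front edge, either one on either side. (To their right stands the microscope, about 0.44 m tall, world x 0.30 to 0.69, y -0.20 to 0.05 m: pass over or in front of it.)
- reader: Fixed grey tray, white housing. Origin: on worktop, tray centre line; x = way in, z up. Floor z 6 mm, from x -160, 110 wide. Guide walls to z 18: y -45 at x -94, y -33 from x -61 on; y 33 from x -13 on, flared to 40 at -33; catch before it. Housing from x 35, 50 high, 114 wide; slot roof z 32, back stop x 60. Cassette origin: ahead of guides x -120; home x 15, y 0, z 6, x along this x.
- catch (a joint): Swing (rad) of the reader's steel leaf catch, top z 22 mm. Pivoted at the mouth (reader x -104, y 42 mm), it slants in to a nose at x -41, y 16 mm, folded back square. 0 = shut; about 0.2 = pushed aside by the cassette's edge, which meets it at origin x about -105; once the origin passes about x 10 mm it springs shut behind. 1.5 to 3 N at the nose; sliding past takes about 3 to 8 N.

How it is judged:
On the way:
1. the cassette, flat in the guides, slides past the catch and pushes it aside (y of cassette in the frame of reader between -0.009 and 0.009 m and z of cassette in the frame of reader between 0 and 0.013 m and angle between the x axis of cassette and the x axis of reader, either way round below 0.15 rad and value of joint catch above 0.06 rad and x of cassette in the frame of reader between -0.11 and 0.005 m), for 0.1 s.
At the end, for the whole second after the job is handed in: The long cassette lies flat in the reader's channel at rest, home to within about 10 mm of the back stop (origin past x = 4 mm in the reader's frame, within 9 mm of the centre line, in line within 8 degrees), and the catch has sprung back behind it (under 0.04 rad) (y of cassette in the frame of reader between -0.009 and 0.009 m and z of cassette in the frame of reader between 0 and 0.013 m and angle between the x axis of cassette and the x axis of reader, either way round below 0.15 rad and x of cassette in the frame of reader above 0.004 m and value of joint catch below 0.04 rad and linear speed of cassette below 0.02 m/s); the robot touches nothing.
It fails at once if the square cassette is moved by more than 25 mm (distance of spare_cassette from where it was at the start of the episode above 0.025 m).
It also fails if it takes over 45 s, if anything falls off the work surface, if the arm or the gripper's body presses on something with over 40 N, if the wrist force passes 120 N, or if a joint passes its speed limit or range.

## Working session

There is one attempt and no reset: what is moved stays moved. The work goes in short steps, Python scripts to look and compute and a tool call to move; the robot and the scene stay as the last step left them, time stands still between calls to the robot, and variables do not carry over. Pictures are saved under pics/ and viewed, and the job is handed in when it is done.

Besides the shell and the picture viewer there is one more tool, called after ">>>" as a command line: name --pt "numbers of a row" for each row, then --argument value for the rest. apply_moves: Moves the arm, as the interface text tells. Its arguments: {"type":"object","properties":{"rows":{"type":"array","items":{"type":"array","items":{"type":"number"}}},"newtons":{"type":"number"}},"required":["rows"]}

```bash
ls; mkdir -p pics; cat > h.py <<'E'
import numpy as np, cv2
from scipy.spatial.transform import Rotation as R
from workcell import sensors, vision, bot
def ray(cam,px,T_wc=None):
    K=cam["camera_matrix"];k1=cam["k1"]
    p=cv2.undistortPoints(np.array(px,float).reshape(-1,1,2),np.array(K),np.array([k1,0,0,0,0.])).reshape(-1,2)
    d=np.c_[p[:,0],-p[:,1],-np.ones(len(p))]
    if T_wc is None: T_wc=np.linalg.inv(np.array(cam["camera_from_world"]))
    return T_wc[:3,3], d@T_wc[:3,:3].T
def onz(cam,px,z,T_wc=None):
    o,d=ray(cam,px,T_wc); s=(z-o[2])/d[:,2]; return o+d*s[:,None]
def proj(cam,P,T_wc=None):
    T=np.array(cam["camera_from_world"]) if T_wc is None else np.linalg.inv(T_wc)
    P=np.atleast_2d(P)@T[:3,:3].T+T[:3,3]
    q=np.c_[P[:,0],-P[:,1],-P[:,2]]
    return cv2.projectPoints(q.reshape(-1,1,3),np.zeros(3),np.zeros(3),np.array(cam["camera_matrix"]),np.array([cam["k1"],0,0,0,0.]))[0].reshape(-1,2)
def wristT(cam,s):
    T=np.eye(4);T[:3,:3]=R.from_rotvec(s["tool_rot"]).as_matrix();T[:3,3]=s["ee_pos"]
    return T@np.array(cam["hand_eye"])
E
python3 - <<'E'
from h import *
s=sensors.state();print({k:np.round(v,3) for k,v in s.items()},bot.tcp_to_grasp)
print(R.from_rotvec(s["tool_rot"]).as_matrix().round(3))
for n in("top","side","wrist"):
    c=vision.camera(n);cv2.imwrite(f"pics/{n}0.png",c["frame"])
    for l in("cassette","spare_cassette","reader","catch"):
        for r in vision.regions_of(n,l)[:3]:
            x,y,w,h=cv2.boundingRect(r["mask"].astype(np.uint8)); print(n,l,round(r["p"],2),np.round(r["position"]),x,y,w,h)
E
```

```text
pics
{'time': np.float64(0.0), 'qpos': array([-1.182,  0.629,  0.038,  1.518, -0.027,  0.996, -0.02 ]), 'joint_vel': array([-0.001, -0.001,  0.001, -0.001, -0.001,  0.001, -0.001]), 'joint_torque': array([-0.0000e+00, -5.4972e+01,  1.1440e+00, -1.8662e+01, -5.2000e-02,
        2.4000e-02,  0.0000e+00]), 'ee_pos': array([0.285, 0.583, 0.168]), 'tool_rot': array([-1.543,  0.357, -0.356]), 'contact_force': array([ 0.28 ,  0.237, -0.269]), 'torque': array([-0.017, -0.031,  0.04 ]), 'opening': np.float64(1.003)} 0.0188
[[ 0.898 -0.001  0.439]
 [-0.439 -0.002  0.898]
 [ 0.    -1.    -0.002]]
top cassette 0.95 [299. 227.] 282 214 39 26
top spare_cassette 0.78 [233. 228.] 219 213 28 29
top reader 0.9 [267. 154.] 212 125 113 56
top catch 0.5 [296. 170.] 294 170 2 2
side cassette 0.8 [297. 189.] 284 167 31 37
side spare_cassette 0.69 [284. 226.] 269 205 44 38
side reader 0.71 [188. 209.] 135 178 111 62
side catch 0.42 [221. 191.] 212 185 21 12
wrist spare_cassette 0.79 [166. 323.] 145 316 45 24
```

```bash
python3 - <<'E'
import cv2
a=cv2.imread("pics/top0.png")[110:260,190:350];cv2.imwrite("pics/top0c.png",cv2.resize(a,None,fx=4.5,fy=4,interpolation=cv2.INTER_CUBIC)[:600,:800])
a=cv2.imread("pics/side0.png")[150:270,120:330];cv2.imwrite("pics/side0c.png",cv2.resize(a,None,fx=3.8,fy=3.8,interpolation=cv2.INTER_CUBIC))
E
```

```text
(no output)
```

View pics/top0.png

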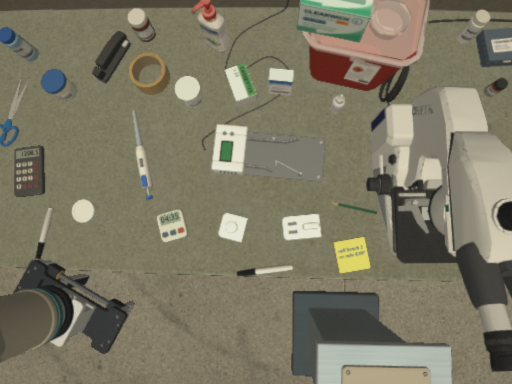

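View pics/top0c.png

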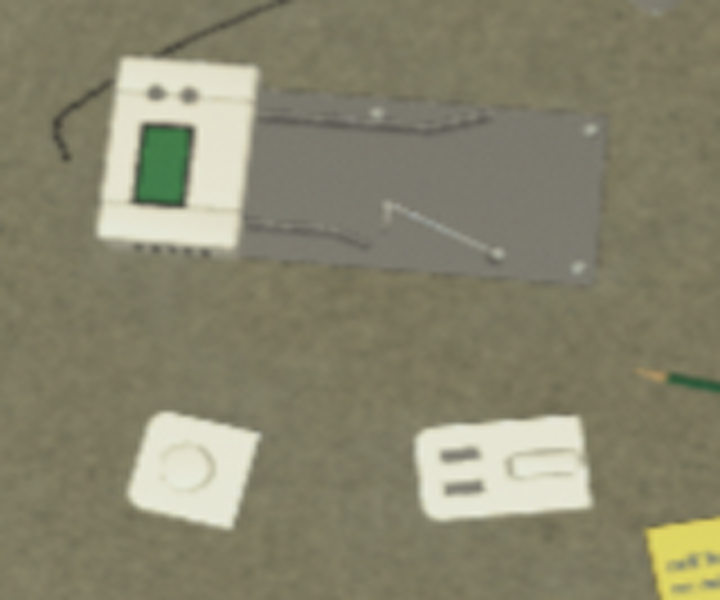

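View pics/side0c.png

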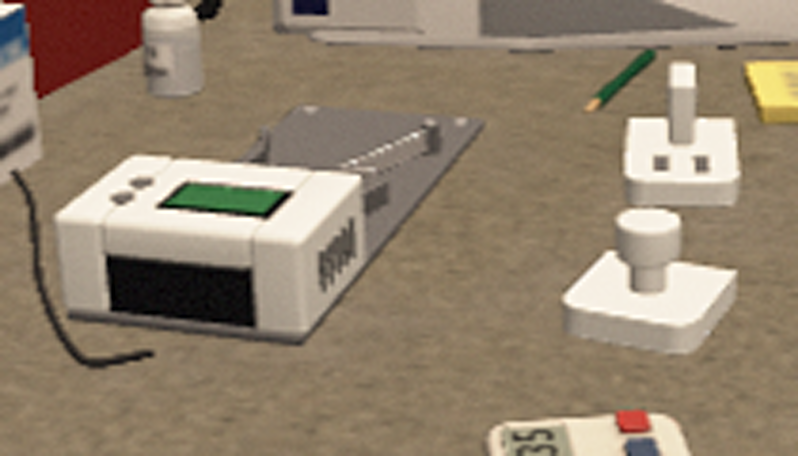

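View pics/wrist0.png

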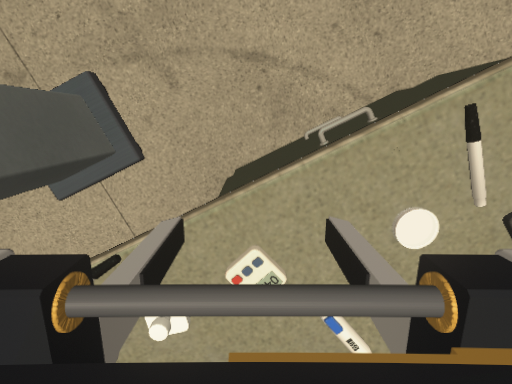

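The top view shows the long cassette at about px (299,227) with its rounded end to the left. The square one is at (233,228). The reader's housing is at (230,148) with its tray running right, so the way in is leftward. I'll fit poses next.

```bash
cat >> h.py <<'E'
from scipy.optimize import least_squares, minimize
def pose(x,y,a,z=0):
    T=np.eye(4);T[:3,:3]=R.from_euler("z",a).as_matrix();T[:3,3]=[x,y,z];return T
def tr(T,P): return np.asarray(P,float)@T[:3,:3].T+T[:3,3]
def boxpts(x0,x1,y0,y1,z0,z1): return np.array([[x,y,z] for x in(x0,x1) for y in(y0,y1) for z in(z0,z1)])/1e3
CASS=[np.r_[boxpts(-45,35,-28,28,0,14),boxpts(35,45,-18,18,0,14),boxpts(42,42,-25,25,0,14)],boxpts(-38,-2,-7,7,14,48)]
def render(cam,parts,T,T_wc=None,S=8):
    m=np.zeros((384*1,512*1),np.float32)
    big=None
    allp=[proj(cam,tr(T,p),T_wc) for p in parts]
    q=np.vstack(allp);x0,y0=np.floor(q.min(0)).astype(int)-1;x1,y1=np.ceil(q.max(0)).astype(int)+2
    b=np.zeros(((y1-y0)*S,(x1-x0)*S),np.uint8)
    for p in allp:
        h=cv2.convexHull(np.round(((p-[x0,y0])+.5)*S-.5).astype(np.int32)); cv2.fillConvexPoly(b,h,1)
    s=b.reshape(y1-y0,S,x1-x0,S).mean((1,3))
    xa,ya,xb,yb=max(x0,0),max(y0,0),min(x1,512),min(y1,384)
    if xa<xb and ya<yb: m[ya:yb,xa:xb]=s[ya-y0:yb-y0,xa-x0:xb-x0]
    return m
def fit(views,parts,p0,z=0):
    f=lambda p:sum(np.abs(render(c,parts,pose(p[0],p[1],p[2],z),T)-m).sum()/m.sum() for c,m,T in views)
    best=minimize(f,p0,method="Nelder-Mead",options=dict(initial_simplex=np.array(p0)+np.array([[0,0,0],[.01,0,0],[0,.01,0],[0,0,.15]]),xatol=1e-5,fatol=1e-5))
    return best.x,best.fun
E
python3 - <<'E'
from h import *
s=sensors.state()
c={};M={}
for n in("top","side"):
    c[n]=vision.camera(n);M[n]=vision.regions_of(n,"cassette")[0]["mask"].astype(np.float32)
ct=c["top"]
print("cam pos",np.linalg.inv(np.array(ct["camera_from_world"]))[:3,3], ct["k1"])
cr=lambda u,v:[190+(u+.5)/4.5-.5,110+(v+.5)/4-.5]
rear=onz(ct,[cr(580,415),cr(592,508)],.014);print("cass rear corners",rear.round(4))
print("left edge",onz(ct,[cr(415,435),cr(425,505)],.014).round(4))
for v in (["top"],["side"],["top","side"]):
    for a0 in (np.pi/2,):
        ctr=onz(ct,[[301,227]],.014)[0]
        print(v,fit([(c[n],M[n],None) for n in v],CASS,[ctr[0],ctr[1],a0]))
# reader picks: tray rear corners z=6mm; housing top corners z=50
P=np.array([[-160,55,6],[-160,-55,6],[35,57,50],[35,-57,50],[-104,42,22],[-41,16,22]])/1e3
U=np.array([cr(592,284),cr(606,113),cr(241,210+40),cr(259,68),cr(498,254),cr(389,207)])
def g(p): return (proj(ct,tr(pose(*p),P))-U).ravel()
m=onz(ct,[cr(420,180)],.006)[0]
r=least_squares(g,[m[0],m[1],np.pi/2],loss="soft_l1");print("reader",r.x,g(r.x).reshape(-1,2).round(1))
E
```

```text
cam pos [0.40101756 0.27096822 0.89747881] -0.04656506275834986
cass rear corners [[0.4562 0.1582 0.014 ]
 [0.4003 0.1514 0.014 ]]
left edge [[0.4421 0.2471 0.014 ]
 [0.3999 0.2409 0.014 ]]
['top'] (array([0.42378371, 0.200341  , 1.67357504]), np.float64(0.05386652424931526))
['side'] (array([0.4230245 , 0.19856583, 1.69748385]), np.float64(0.06489137560129166))
['top', 'side'] (array([0.42315932, 0.19997641, 1.70278187]), np.float64(0.12698771059513092))
reader [0.60172523 0.30504126 1.51209445] [[ 0.9  0.3]
 [ 0.4  0.2]
 [-0.6  0.5]
 [-0.3 -0.2]
 [ 0.2 -0.2]
 [-0.4 -0.8]]
```

>>> apply_moves --pt "-1 12 -34 0 -5" --pt "-1 24 -69 0 -10" --pt "-1 36 -104 0 -15" --pt "-1 48 -139 0 -20" --pt "-1 60 -174 0 -25" --pt "-1 73 -209 0 -30" --pt "-1 85 -244 0 -35" --pt "-1 97 -279 0 -40" --pt "-1 109 -314 0 -45" --pt "-1 121 -349 0 -50" --pt "-1 133 -384 0 -55" --pt "-1 140 -404 0 -57"

```text
time: 1.95
ee_pos: [0.4267, 0.1758, 0.1699]
tool_rot: [-1.26, 1.124, -1.127]
contact_force: [0.3, -0.4, 0.4]
opening: 1.001
```

>>> apply_moves --pt "-1 0 0 0 0" --pt "-1 0 0 0 0"

```text
time: 2.12
ee_pos: [0.426, 0.1792, 0.1697]
tool_rot: [-1.262, 1.121, -1.121]
contact_force: [0.2, 0.8, -0.5]
opening: 0.998
```

```bash
python3 - <<'E'
from h import *
s=sensors.state();print(s["ee_pos"],R.from_rotvec(s["tool_rot"]).as_matrix().round(3))
c=vision.camera("wrist");cv2.imwrite("pics/w1.png",c["frame"]);T=wristT(c,s)
for l in("cassette","reader","catch","spare_cassette"):
    for r in vision.regions_of("wrist",l)[:3]:
        x,y,w,h=cv2.boundingRect(r["mask"].astype(np.uint8)); print(l,round(r["p"],2),np.round(r["position"]),x,y,w,h)
        if l=="cassette" and r["p"]>.5: print(fit([(c,r["mask"].astype(np.float32),T)],CASS,[.4235,.1995,1.69]))
E
```

```text
[0.42599175 0.17915133 0.16965702] [[ 0.118  0.001  0.993]
 [-0.993  0.     0.118]
 [-0.    -1.     0.001]]
cassette 0.55 [251. 155.] 235 121 43 72
(array([0.42545725, 0.20364041, 1.67704028]), np.float64(0.0426546074450016))
reader 0.68 [410.  90.] 335 0 177 216
catch 0.74 [375. 138.] 356 117 37 53
spare_cassette 0.96 [269.  19.] 237 0 63 50
```

View pics/w1.png

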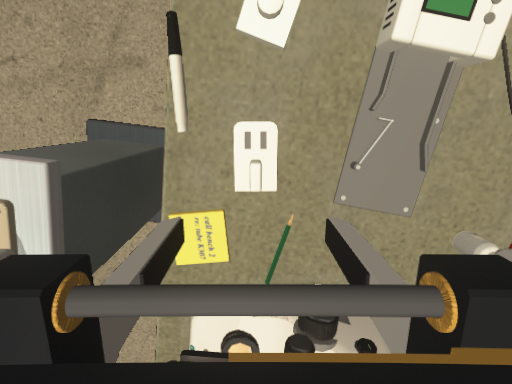

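The wrist view shows the cassette at (251,155), with its fin under the jaws, and the reader at upper right. The wrist fit agrees with the top fit to about 3 mm, so I'm descending.

>>> apply_moves --pt "-1 0 2 -24 0" --pt "-1 0 2 -52 0" --pt "-1 0 2 -82 0" --pt "-1 0 2 -110 0" --pt "-1 0 2 -130 0" --pt "-1 0 2 -140 0" --pt "-1 0 2 -144 0" --pt "-1 0 2 -144 0" --pt "-1 0 2 -144 0" --newtons 35

```text
time: 3.12
ee_pos: [0.4257, 0.1826, 0.0257]
tool_rot: [-1.264, 1.119, -1.119]
contact_force: [0.5, 0.2, -0.5]
opening: 1.0
```

```bash
python3 - <<'E'
from h import *
s=sensors.state();print(s["ee_pos"],s["contact_force"])
for n in("wrist","side","top"):
    c=vision.camera(n);cv2.imwrite(f"pics/{n}2.png",c["frame"])
a=cv2.imread("pics/side2.png")[60:260,180:400];cv2.imwrite("pics/side2c.png",cv2.resize(a,None,fx=3,fy=3))
E
```

```text
[0.42574554 0.18258308 0.02569205] [ 0.52789204  0.18038488 -0.46274925]
```

View pics/side2c.png

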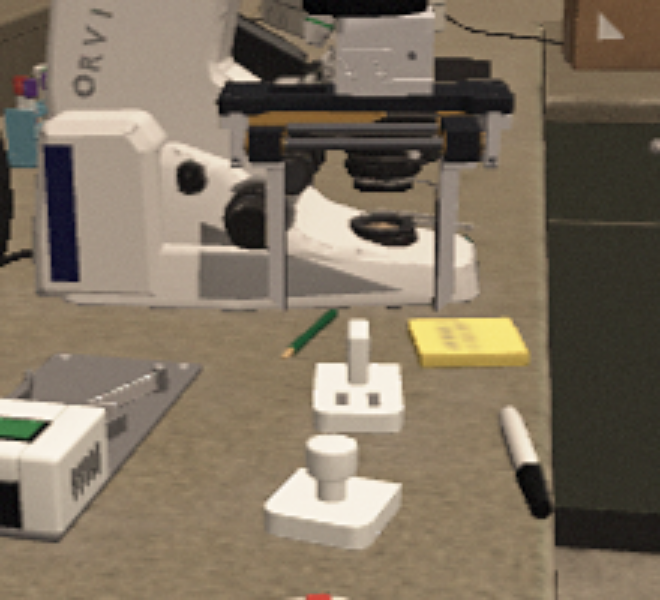

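View pics/wrist2.png

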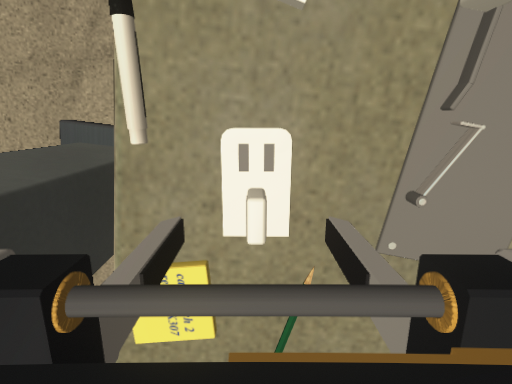

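```bash
python3 - <<'E'
from h import *
s=sensors.state()
T=np.eye(4);T[:3,:3]=R.from_rotvec(s["tool_rot"]).as_matrix();T[:3,3]=s["ee_pos"]
tips=tr(T,[[0,0,0],[0,0,.047],[0,0,-.047]]);print(tips)
c=vision.camera("side");print("side",proj(c,tips).round(1)); ms=vision.regions_of("side","cassette")
cw=vision.camera("wrist");W=wristT(cw,s);print("wrist",proj(cw,tips,W).round(1),np.array(cw["hand_eye"]).round(3),cw["k1"],np.array(cw["camera_matrix"])[0])
mw=vision.regions_of("wrist","cassette")
print([m["p"] for m in ms],[m["p"] for m in mw])
if ms: print("s",fit([(c,ms[0]["mask"].astype(np.float32),None)],CASS,[.424,.2,1.68]))
if mw: print("w",fit([(cw,mw[0]["mask"].astype(np.float32),W)],CASS,[.424,.2,1.68]))
E
```

```text
[[0.42621682 0.18251346 0.02626181]
 [0.4728698  0.18821362 0.0263484 ]
 [0.37956384 0.1768133  0.02617522]]
side [[298.6 179.2]
 [274.8 179. ]
 [322.7 179.5]]
wrist [[254.  213.4]
 [313.8 213.5]
 [194.1 213.4]] [[-0.001 -0.969 -0.246 -0.072]
 [ 0.001  0.246 -0.969 -0.215]
 [ 1.    -0.001  0.001  0.   ]
 [ 0.     0.     0.     1.   ]] 0.024476774814742006 [287.53583469   0.         254.31271001]
[0.71] [0.59]
s (array([0.42289021, 0.200043  , 1.69808883]), np.float64(0.050841040909290314))
w (array([0.42488383, 0.2037297 , 1.69241847]), np.float64(0.02577308937907219))
```

```bash
python3 - <<'E'
from h import *
s=sensors.state()
c=vision.camera("side")
for u in (273,327.7):
    o,d=ray(c,[[u,162.7]]); t=(0.1825-o[1])/d[0,1]; print(o.round(3),(o+d*t).round(4))
a=c["frame"][120:220,240:360];cv2.imwrite("pics/side3c.png",cv2.resize(a,None,fx=6,fy=6,interpolation=cv2.INTER_CUBIC))
cw=vision.camera("wrist");W=wristT(cw,s);T=W@np.linalg.inv(np.array(cw["hand_eye"]))
for u,sg in((327,1),(183,-1)):
    o,d=ray(cw,[[u,220]],np.array(cw["hand_eye"])); t=sg*.047/d[0,2]; print("tool",(o+d*t).round(4))
E
```

```text
[0.33  1.076 0.35 ] [[0.4772 0.1825 0.0581]]
[0.33  1.076 0.35 ] [[0.3708 0.1825 0.0629]]
tool [[-0.0084 -0.0385  0.0474]]
tool [[-0.0075 -0.0359 -0.0466]]
```

View pics/side3c.png

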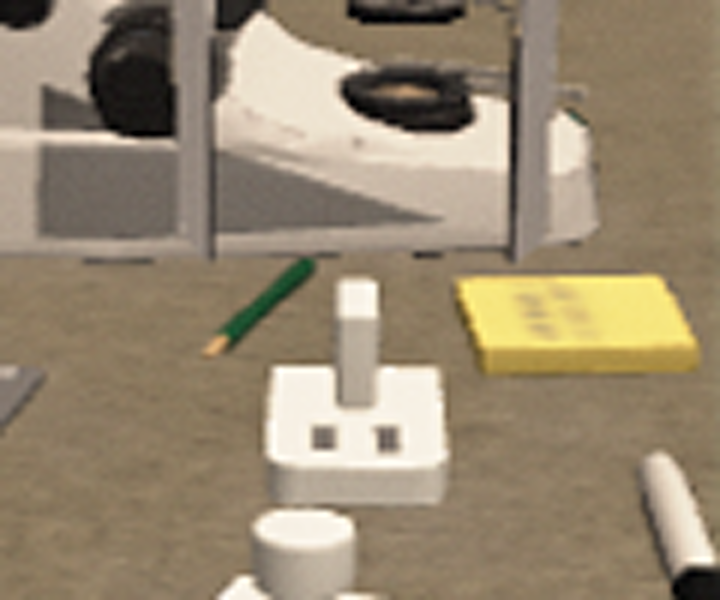

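Both the wrist and side views put the visible finger ends about 35 mm above the reported TCP. That means the jaws are above the fin, whose top is at z = 48 mm. Closing here settles it safely: an opening of about 0.15 means the fin is gripped, 0 means it isn't.

>>> apply_moves --pt "1 0 0 0 0" --pt "1 0 0 0 0" --pt "1 0 0 0 0" --pt "1 0 0 0 0" --pt "1 0 0 0 0" --pt "1 0 0 0 0" --pt "1 0 0 0 0" --pt "1 0 0 0 0" --newtons 10

```text
time: 4.23
ee_pos: [0.4255, 0.1819, 0.0254]
tool_rot: [-1.264, 1.12, -1.12]
contact_force: [0.4, 0.1, -0.0]
opening: 0.469
```

```bash
python3 - <<'E'
from h import *
s=sensors.state();print(s["ee_pos"],s["contact_force"],s["opening"])
c=vision.camera("side")
a=c["frame"][120:220,240:360];cv2.imwrite("pics/side4c.png",cv2.resize(a,None,fx=6,fy=6,interpolation=cv2.INTER_CUBIC))
c=vision.camera("wrist");cv2.imwrite("pics/w4.png",c["frame"])
E
```

```text
[0.42550268 0.18193105 0.02535277] [ 0.44067135  0.11927005 -0.04883361] 0.4692939753571799
```

View pics/side4c.png

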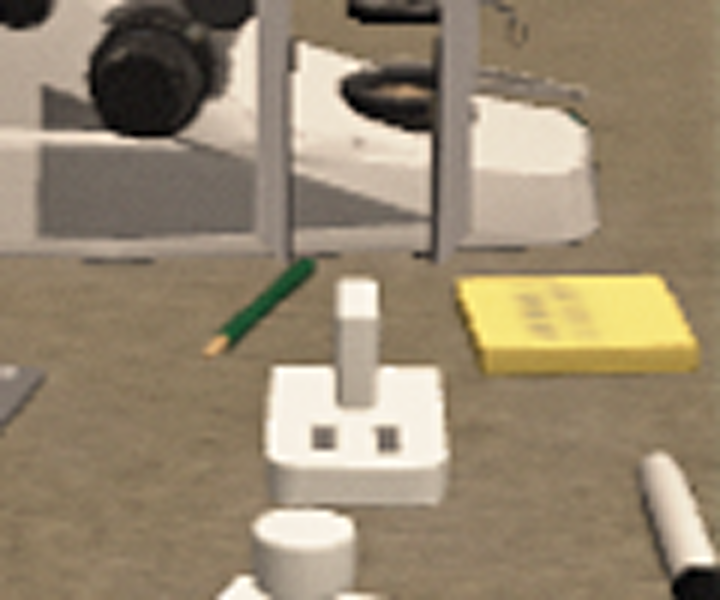

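View pics/w4.png

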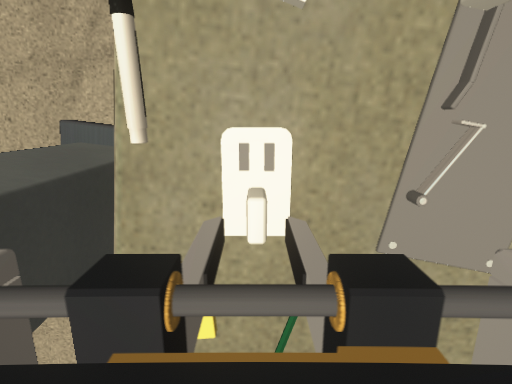

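>>> apply_moves --pt "1 0 0 0 0" --pt "1 0 0 0 0" --pt "1 0 0 0 0" --pt "1 0 0 0 0" --pt "1 0 0 0 0" --pt "1 0 0 0 0" --pt "1 0 0 0 0" --pt "1 0 0 0 0"

```text
time: 5.0
ee_pos: [0.4255, 0.182, 0.0254]
tool_rot: [-1.264, 1.119, -1.119]
contact_force: [-0.0, 0.5, -0.2]
opening: 0.007
```

```bash
python3 - <<'E'
from h import *
s=sensors.state();print(s["ee_pos"],s["contact_force"],s["opening"])
c=vision.camera("side")
a=c["frame"][120:220,240:360];cv2.imwrite("pics/side5c.png",cv2.resize(a,None,fx=6,fy=6,interpolation=cv2.INTER_CUBIC))
c=vision.camera("wrist");cv2.imwrite("pics/w5.png",c["frame"])
E
```

```text
[0.42551292 0.18197124 0.02537954] [-0.04403537  0.52537232 -0.17626262] 0.007479754589553521
```

View pics/side5c.png

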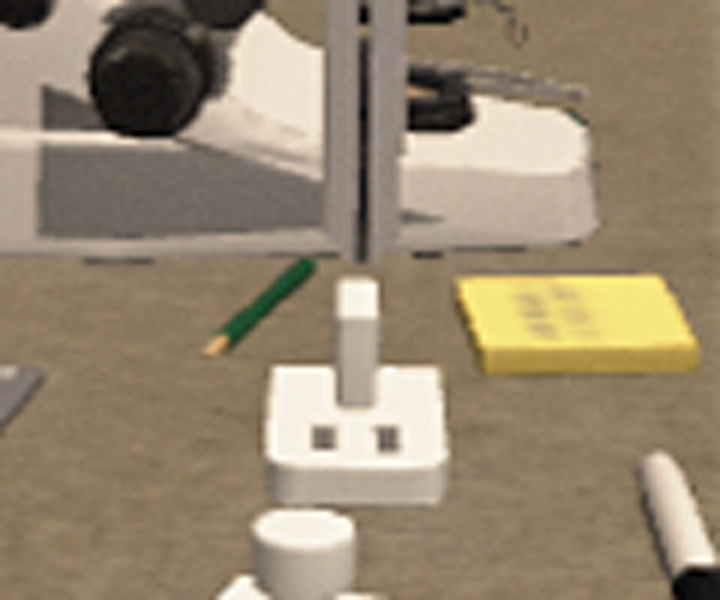

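View pics/w5.png

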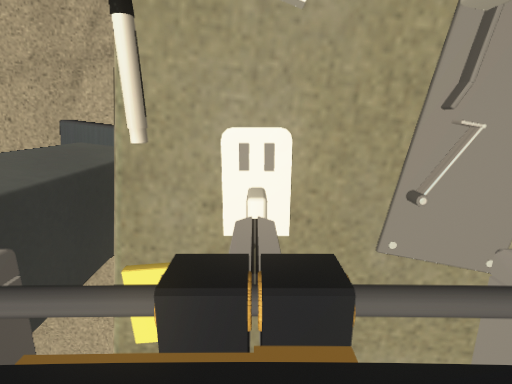

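The jaws closed completely above the fin. So the real finger ends sit about 35 mm above the nominal TCP, and I'll allow for that. I'm reopening halfway and going 35 mm lower, which puts the tips at about z 25 mm.

>>> apply_moves --pt "0 0 0 0 0" --pt "0 0 0 0 0" --pt "0 0 0 0 0" --pt "0 0 0 0 0" --pt "0 0 0 0 0" --pt "0 0 0 0 0" --pt "0 0 0 0 0" --pt "0 0 0 0 0"

```text
time: 5.77
ee_pos: [0.4255, 0.182, 0.0254]
tool_rot: [-1.264, 1.12, -1.119]
contact_force: [-0.4, 0.2, -0.2]
opening: 0.494
```

>>> apply_moves --pt "0 0 0 -8 0" --pt "0 0 0 -16 0" --pt "0 0 0 -24 0" --pt "0 0 0 -31 0" --pt "0 0 0 -35 0" --pt "0 0 0 -35 0" --pt "0 0 0 -35 0"

```text
time: 6.35
ee_pos: [0.4252, 0.1817, -0.01]
tool_rot: [-1.265, 1.12, -1.12]
contact_force: [0.2, 0.6, -0.4]
opening: 0.5
```

```bash
python3 - <<'E'
from h import *
s=sensors.state();print(s["ee_pos"],s["contact_force"],s["opening"])
c=vision.camera("side")
a=c["frame"][100:220,220:380];cv2.imwrite("pics/side6c.png",cv2.resize(a,None,fx=5,fy=5,interpolation=cv2.INTER_CUBIC))
E
```

```text
[ 0.42524663  0.18170685 -0.01004498] [ 0.18110711  0.58510674 -0.36928691] 0.49964202184541023
```

View pics/side6c.png

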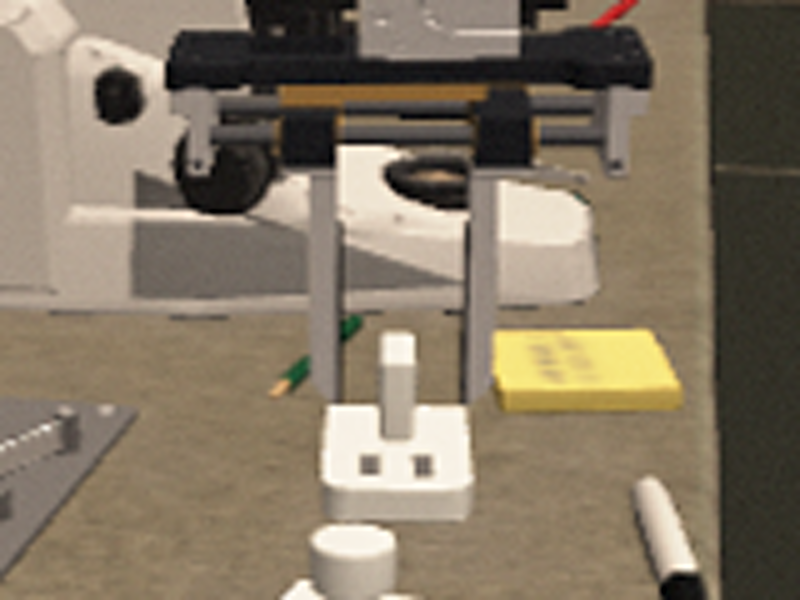

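The finger tips are now beside the fin, at about (280,179) and (316,179) in the image. Closing.

>>> apply_moves --pt "1 0 0 0 0" --pt "1 0 0 0 0" --pt "1 0 0 0 0" --pt "1 0 0 0 0" --pt "1 0 0 0 0" --pt "1 0 0 0 0" --pt "1 0 0 0 0" --pt "1 0 0 0 0" --newtons 40

```text
time: 7.07
ee_pos: [0.4258, 0.182, -0.0095]
tool_rot: [-1.264, 1.119, -1.12]
contact_force: [0.1, 0.2, 2.9]
opening: 0.145
```

>>> apply_moves --pt "1 0 0 10 0" --pt "1 0 0 25 0" --pt "1 0 0 50 0" --pt "1 0 0 80 0" --pt "1 0 0 80 0" --pt "1 0 0 80 0"

```text
time: 7.57
ee_pos: [0.4263, 0.1825, 0.0714]
tool_rot: [-1.261, 1.118, -1.12]
contact_force: [-0.6, -0.0, -1.9]
opening: 0.145
```

```bash
python3 - <<'E'
from h import *
s=sensors.state();print(s["ee_pos"],s["contact_force"],s["opening"])
T=np.eye(4);T[:3,:3]=R.from_rotvec(s["tool_rot"]).as_matrix();T[:3,3]=s["ee_pos"]
c=vision.camera("side")
a=c["frame"][80:220,200:360];cv2.imwrite("pics/side7c.png",cv2.resize(a,None,fx=4,fy=4,interpolation=cv2.INTER_CUBIC))
ms=vision.regions_of("side","cassette")
cw=vision.camera("wrist");cv2.imwrite("pics/w7.png",cw["frame"]);W=wristT(cw,s);mw=vision.regions_of("wrist","cassette")
print([m["p"] for m in ms+mw])
for z in (.075,.08,.085):
    if ms: print("s",z,fit([(c,ms[0]["mask"].astype(np.float32),None)],CASS,[.424,.2,1.68],z))
# wrist: reader picks
E
```

```text
[0.4263263  0.18249394 0.07135118] [-0.64773333 -0.02220524 -1.92352261] 0.1446282065470813
[0.82, 0.6]
s 0.075 (array([0.42482592, 0.18209128, 1.72510084]), np.float64(0.07249248772859573))
s 0.08 (array([0.42276653, 0.1993367 , 1.72799251]), np.float64(0.08125416934490204))
s 0.085 (array([0.42172939, 0.21354079, 1.7066005 ]), np.float64(0.08951518684625626))
```

View pics/side7c.png

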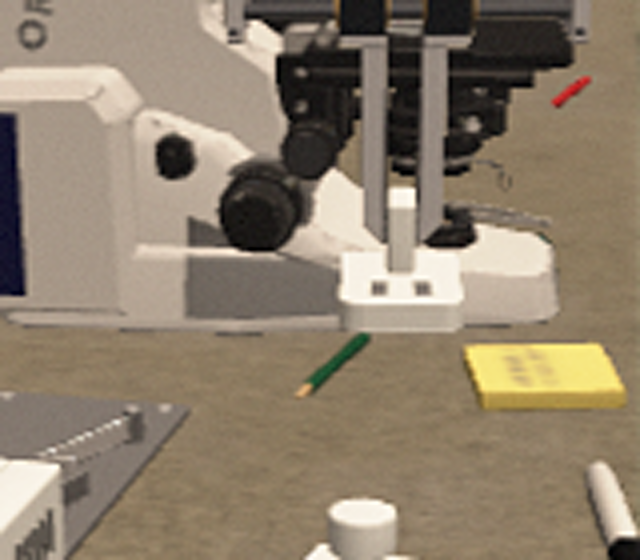

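View pics/w7.png

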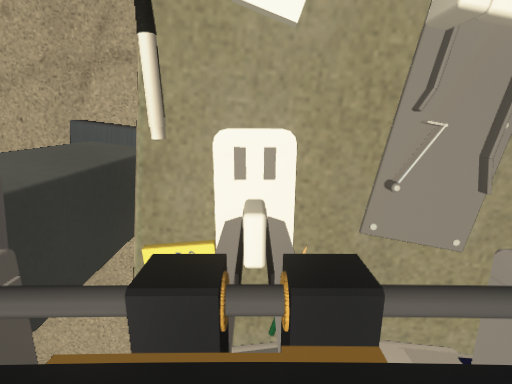

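The fin is gripped: the opening of 0.145 × 94 mm gives 13.6 mm against the fin's 14 mm. The side view shows the cassette lifted level. I'm moving over the tray mouth.

>>> apply_moves --pt "1 15 -2 0 -1" --pt "1 35 -4 0 -2" --pt "1 60 -6 0 -4" --pt "1 85 -9 0 -5" --pt "1 110 -11 0 -7" --pt "1 135 -14 0 -8" --pt "1 155 -16 0 -9" --pt "1 167 -17 0 -10" --pt "1 167 -17 0 -10" --pt "1 167 -17 0 -10" --pt "1 167 -17 0 -10"

```text
time: 8.68
ee_pos: [0.5904, 0.165, 0.0692]
tool_rot: [-1.187, 1.25, -1.247]
contact_force: [0.1, 0.4, -0.6]
opening: 0.149
```

```bash
python3 - <<'E'
from h import *
s=sensors.state();print(s["ee_pos"],s["contact_force"],s["opening"])
M=R.from_rotvec(s["tool_rot"]).as_matrix();print(M.round(3),np.degrees(np.arctan2(M[1,2],M[0,2])))
c=vision.camera("wrist");cv2.imwrite("pics/w8.png",c["frame"]);W=wristT(c,s)
P=np.array([[-160,55,6],[-160,-55,6],[35,57,50],[35,-57,50],[-104,42,22],[-41,16,22],[-94,-45,18],[-61,-33,18],[-13,33,18],[-33,40,18]])/1e3
print(proj(c,tr(pose(.6017,.3050,1.5121),P),W).round(0))
c=vision.camera("top");cv2.imwrite("pics/top8.png",cv2.resize(c["frame"][100:250,200:360],None,fx=5,fy=4,interpolation=cv2.INTER_CUBIC))
E
```

```text
[0.59040575 0.16496141 0.06919568] [ 0.06635254  0.43752775 -0.62863872] 0.14922917960408785
[[-0.053 -0.003  0.999]
 [-0.999 -0.    -0.053]
 [ 0.001 -1.    -0.003]] -3.0222127427342897
[[203. 212.]
 [312. 212.]
 [178. -38.]
 [343. -37.]
 [212. 159.]
 [240.  86.]
 [307. 148.]
 [296. 110.]
 [220.  50.]
 [212.  76.]]
```

View pics/w8.png

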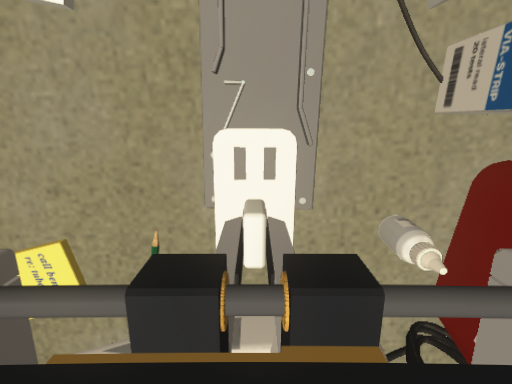

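View pics/top8.png

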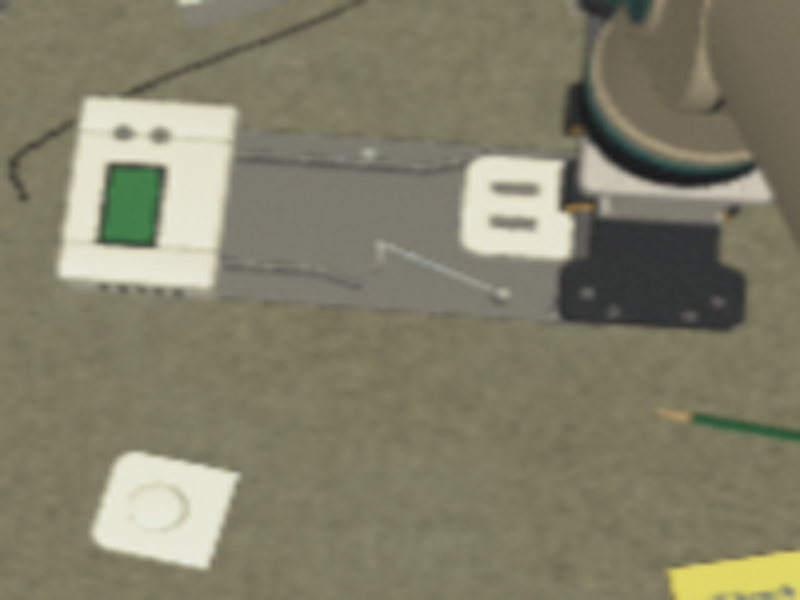

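```bash
python3 - <<'E'
from h import *
s=sensors.state()
c=vision.camera("wrist");W=wristT(c,s)
P=np.array([[-160,55,6],[-160,-55,6],[-41,16,22],[-94,-45,18],[-61,-33,18],[-33,40,18]])/1e3
U=np.array([[206,209],[313,208],[243,83],[310,144],[301,107],[215,72.]])
g=lambda p:(proj(c,tr(pose(*p),P),W)-U).ravel()
r=least_squares(g,[.6017,.305,1.5121],loss="soft_l1");x,y,a=r.x;print(r.x,g(r.x).reshape(-1,2).round(1))
RT=np.linalg.inv(pose(x,y,a))
# cassette held: bottom z ~ ee z +.0095 ; front edge & side edges at top face
zb=s["ee_pos"][2]+.0097
E=onz(c,[[255,129],[214.5,170],[296.5,170],[214.5,205],[296.5,205]],zb+.014,W)
print("front,L,R pts in reader frame",tr(RT,E).round(4)); print("width",np.linalg.norm(E[1]-E[2]))
print("tcp in reader",tr(RT,s["ee_pos"]).round(4))
M=R.from_rotvec(s["tool_rot"]).as_matrix();print("jaw yaw err deg",np.degrees(np.arctan2(M[1,2],M[0,2])+np.pi/2-a))
p=tr(RT,s["ee_pos"]); 
E
```

```text
[0.60481288 0.30824563 1.51461606] [[-0.1 -0.4]
 [ 1.3  1.1]
 [-0.  -1.1]
 [ 0.   0.4]
 [-2.5 -0.3]
 [ 0.3  0.4]]
front,L,R pts in reader frame [[-0.0779  0.0055  0.0936]
 [-0.105   0.0326  0.0936]
 [-0.1047 -0.0225  0.0936]
 [-0.1296  0.0334  0.0936]
 [-0.1293 -0.0235  0.0936]]
width 0.05516968804940546
tcp in reader [-0.1435  0.0059  0.0699]
jaw yaw err deg 0.20865906831943662
```

>>> apply_moves --pt "1 2 0 -12 0" --pt "1 4 0 -26 0" --pt "1 5 0 -38 0" --pt "1 5 0 -45 0" --pt "1 5 0 -45 0" --pt "1 5 0 -45 0"

```text
time: 9.33
ee_pos: [0.5968, 0.1646, 0.0243]
tool_rot: [-1.185, 1.249, -1.248]
contact_force: [0.9, -0.8, -0.7]
opening: 0.144
```

```bash
python3 - <<'E'
from h import *
s=sensors.state();print(s["ee_pos"],s["contact_force"],s["opening"])
c=vision.camera("wrist");cv2.imwrite("pics/w9.png",c["frame"]);cv2.imwrite("pics/w9c.png",cv2.resize(c["frame"][0:240,170:360],None,fx=4,fy=2.5,interpolation=cv2.INTER_CUBIC))
c=vision.camera("top");cv2.imwrite("pics/top9.png",cv2.resize(c["frame"][120:200,220:350],None,fx=6,fy=6,interpolation=cv2.INTER_CUBIC))
c=vision.camera("side");cv2.imwrite("pics/side9.png",cv2.resize(c["frame"][100:240,120:320],None,fx=4,fy=4,interpolation=cv2.INTER_CUBIC))
E
```

```text
[0.59684842 0.16462431 0.02433649] [ 0.8546749  -0.83688273 -0.70646164] 0.14444404352210646
```

View pics/w9c.png

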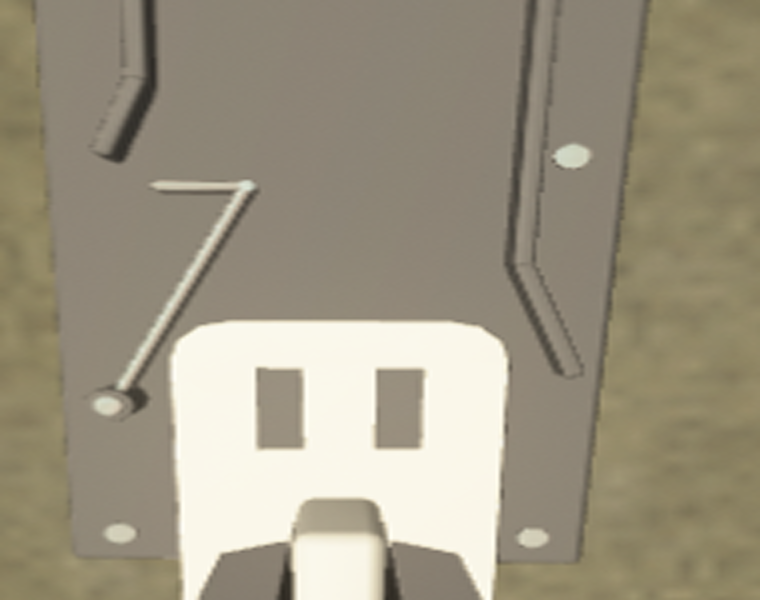

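View pics/top9.png

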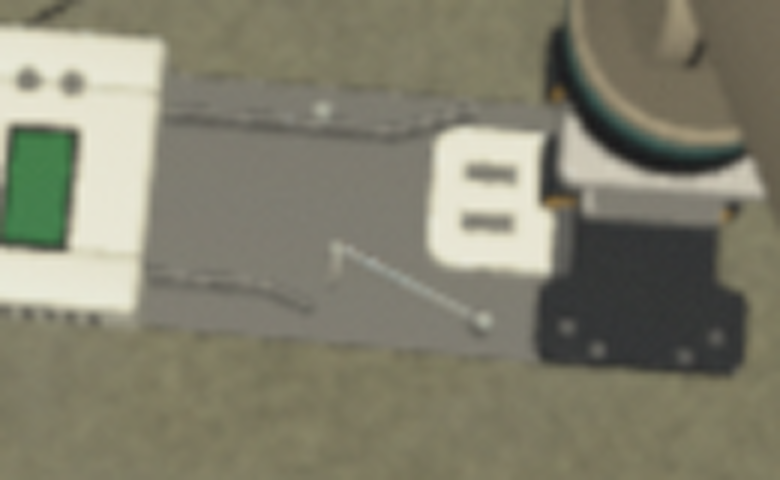

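View pics/side9.png

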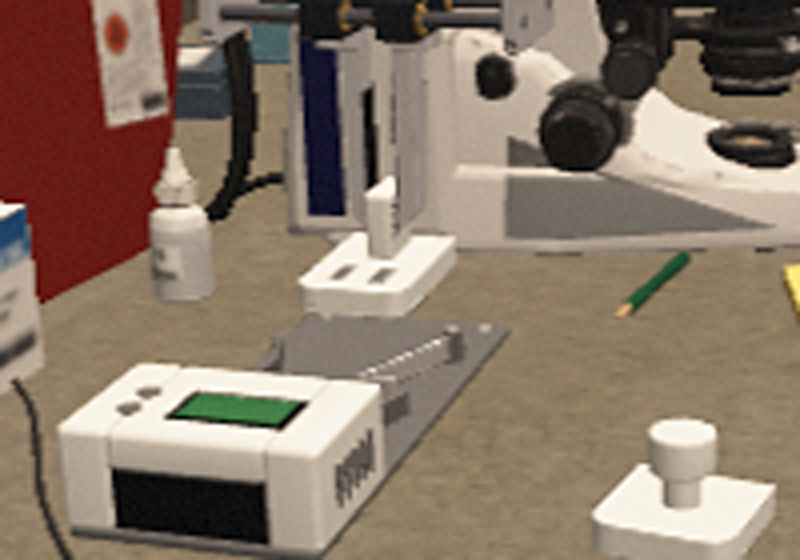

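```bash
python3 - <<'E'
from h import *
s=sensors.state()
c=vision.camera("wrist");W=wristT(c,s)
f=lambda u,v:[170+(u+.5)/4-.5,(v+.5)/2.5-.5]
P=np.array([[-160,55,6],[-160,-55,6],[-41,16,22],[-104,42,22],[-61,-33,18]])/1e3
U=np.array([f(75,556),f(580,563),f(252,184),f(108,404),f(513,263)])
g=lambda p:(proj(c,tr(pose(*p),P),W)-U).ravel()
r=least_squares(g,[.6017,.305,1.5121],loss="soft_l1");x,y,a=r.x;print(r.x,g(r.x).reshape(-1,2).round(1))
zt=s["ee_pos"][2]+.0097+.014
E=onz(c,[f(340,321),f(172,370),f(507,370),f(180,520),f(496,520)],zt,W)
RT=np.linalg.inv(pose(x,y,a));e=tr(RT,E);print("front,L,R",e.round(4),"mid y",(e[1]+e[2])[1]/2,(e[3]+e[4])[1]/2,"width",np.linalg.norm(E[1]-E[2]))
print("tcp",tr(RT,s["ee_pos"]).round(4))
M=R.from_rotvec(s["tool_rot"]).as_matrix();print("jaw yaw err deg",np.degrees(np.arctan2(M[1,2],M[0,2])+np.pi/2-a))
# top
t=vision.camera("top");h=lambda u,v:[220+(u+.5)/6-.5,120+(v+.5)/6-.5]
P=np.array([[35,57,50],[35,-57,50],[-104,42,22],[-41,16,22]])/1e3
U=np.array([h(136,313),h(166,38),h(484,321),h(337,246)])
g=lambda p:(proj(t,tr(pose(p[0],p[1],1.5121),P))-U).ravel()
r=least_squares(g,[.6017,.305]);print("top reader",r.x,g(r.x).reshape(-1,2).round(1))
RT=np.linalg.inv(pose(.6017,.305,1.5121))
print("cass far edge,z top",tr(RT,onz(t,[h(490,128)],zt)).round(4),"near edge ztop/zbot",tr(RT,onz(t,[h(490,271)],zt)).round(4),tr(RT,onz(t,[h(490,271)],zt-.014)).round(4),"front",tr(RT,onz(t,[h(428,200)],zt)).round(4))
E
```

```text
[0.6067698  0.30851174 1.49514953] [[-0.7  0.5]
 [ 0.1  0.4]
 [-0.8 -0.1]
 [ 0.9 -0.3]
 [ 0.5 -0.2]]
front,L,R [[-0.0776 -0.001   0.0495]
 [-0.0909  0.0265  0.0495]
 [-0.0896 -0.0288  0.0495]
 [-0.1323  0.0256  0.0495]
 [-0.1311 -0.0293  0.0495]] mid y -0.0011677987098451248 -0.001852197115124854 width 0.05525980383799049
tcp [-0.1438 -0.0021  0.0258]
jaw yaw err deg 1.2689025563331664
top reader [0.60253993 0.30505141] [[ 0.3  0.5]
 [-0.4  0.2]
 [ 0.2 -0.5]
 [-0.1 -0.3]]
cass far edge,z top [[-0.0987 -0.0312  0.0495]] near edge ztop/zbot [[-0.1027  0.027   0.0495]] [[-0.1036  0.0242  0.0355]] front [[-0.0761  0.0002  0.0495]]
```

Wrist and top views both put the cassette about 1.5–2 mm to the −y side, with the front at reader x ≈ −77 mm. I'm correcting by 2 mm and lowering to the tray.

>>> apply_moves --pt "1 -2 0 -8 0" --pt "1 -2 0 -16 0" --pt "1 -2 0 -22 0" --pt "1 -2 0 -25 0" --pt "1 -2 0 -26 0" --pt "1 -2 0 -26 0" --pt "1 -2 0 -26 0"

```text
time: 10.17
ee_pos: [0.5957, 0.1649, -0.0007]
tool_rot: [-1.183, 1.248, -1.249]
contact_force: [0.0, -0.2, -0.9]
opening: 0.146
```

>>> apply_moves --pt "1 0 0 -1 0" --pt "1 0 0 -1 0" --pt "1 0 0 -2 0" --pt "1 0 0 -2 0"

```text
time: 10.5
ee_pos: [0.5955, 0.165, -0.0026]
tool_rot: [-1.183, 1.248, -1.248]
contact_force: [-0.8, -0.2, -0.9]
opening: 0.146
```

>>> apply_moves --pt "1 0 0 -1 0" --pt "1 0 0 -1 0" --pt "1 0 0 -1 0"

```text
time: 10.75
ee_pos: [0.5957, 0.165, -0.0034]
tool_rot: [-1.183, 1.248, -1.248]
contact_force: [-0.6, -0.1, 0.6]
opening: 0.143
```

```bash
python3 - <<'E'
from h import *
s=sensors.state();print(s["ee_pos"],s["contact_force"],s["opening"])
c=vision.camera("wrist");cv2.imwrite("pics/w10c.png",cv2.resize(c["frame"][0:240,170:360],None,fx=4,fy=2.5,interpolation=cv2.INTER_CUBIC))
c=vision.camera("side");cv2.imwrite("pics/side10.png",cv2.resize(c["frame"][130:240,120:320],None,fx=4,fy=4,interpolation=cv2.INTER_CUBIC))
E
```

```text
[ 0.59566766  0.16503217 -0.00339129] [-0.57268107 -0.12928324  0.60712343] 0.1433522961562869
```

View pics/w10c.png

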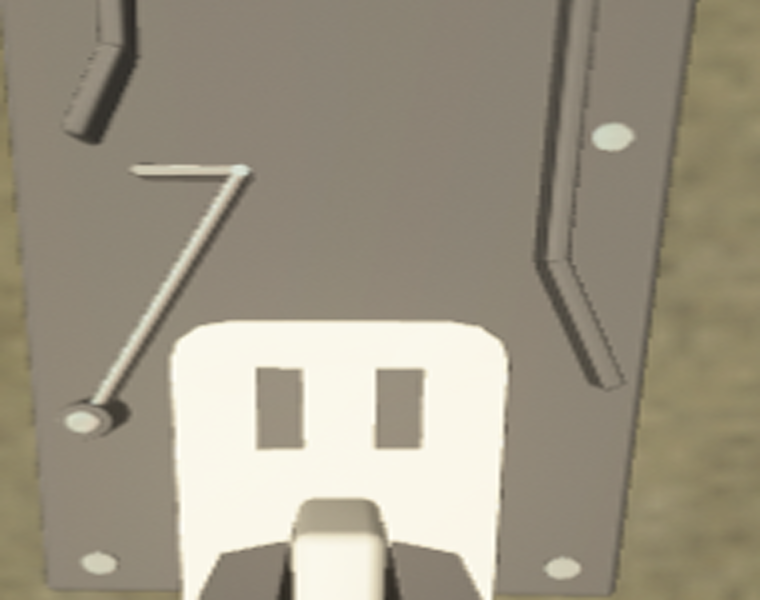

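View pics/side10.png

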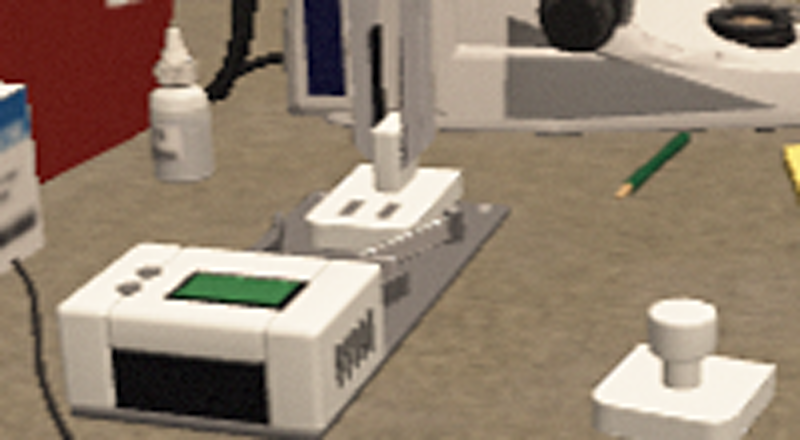

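The cassette rests on the tray, just ahead of the catch. The tray axis is about 1° clockwise of the cassette, so I'm turning −1° and sliding in with stops to check.

>>> apply_moves --pt "1 0 0 0 -1" --pt "1 0 4 0 -1" --pt "1 1 9 0 -1" --pt "1 1 14 0 -1" --pt "1 1 19 0 -1" --pt "1 2 24 0 -1" --pt "1 2 29 0 -1" --pt "1 2 34 0 -1" --pt "1 3 40 0 -1" --pt "1 3 40 0 -1"

```text
time: 11.68
ee_pos: [0.5993, 0.2067, -0.0034]
tool_rot: [-1.174, 1.26, -1.26]
contact_force: [2.5, -0.9, 2.4]
opening: 0.148
```

```bash
python3 - <<'E'
from h import *
s=sensors.state();print(s["ee_pos"],s["contact_force"],s["opening"])
c=vision.camera("wrist");cv2.imwrite("pics/w11c.png",cv2.resize(c["frame"][0:240,170:360],None,fx=4,fy=2.5,interpolation=cv2.INTER_CUBIC))
E
```

```text
[ 0.59926568  0.20668831 -0.00339433] [ 2.50310786 -0.89659455  2.41166823] 0.14838528773135792
```

View pics/w11c.png

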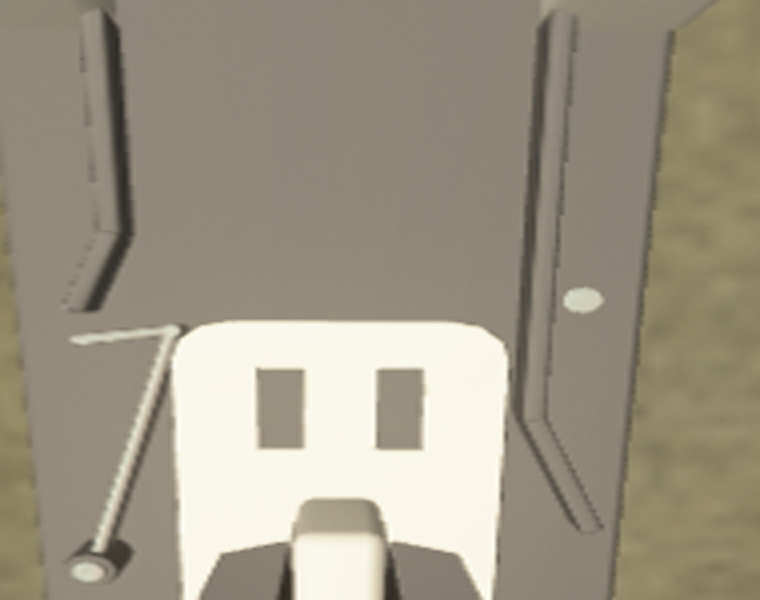

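The catch is pushed aside (nose at about (213,131)). The cassette sits roughly 2 mm toward the right-hand wall, so I'm correcting while continuing.

>>> apply_moves --pt "1 -1 3 0 0" --pt "1 -1 8 0 0" --pt "1 -1 14 0 0" --pt "1 -1 20 0 0" --pt "1 0 26 0 0" --pt "1 0 32 0 0" --pt "1 0 38 0 0" --pt "1 1 44 0 0" --pt "1 1 50 0 0" --pt "1 1 56 0 0" --pt "1 2 60 0 0" --pt "1 2 60 0 0"

```text
time: 12.73
ee_pos: [0.6006, 0.2652, -0.0034]
tool_rot: [-1.175, 1.26, -1.261]
contact_force: [1.9, -2.7, 4.5]
opening: 0.144
```

```bash
python3 - <<'E'
from h import *
s=sensors.state();print(s["ee_pos"],s["contact_force"],s["opening"])
c=vision.camera("wrist");cv2.imwrite("pics/w12c.png",cv2.resize(c["frame"][0:240,170:360],None,fx=4,fy=2.5,interpolation=cv2.INTER_CUBIC))
E
```

```text
[ 0.60063617  0.26520554 -0.0033937 ] [ 1.92130679 -2.67204012  4.49410262] 0.1435436940897266
```

View pics/w12c.png

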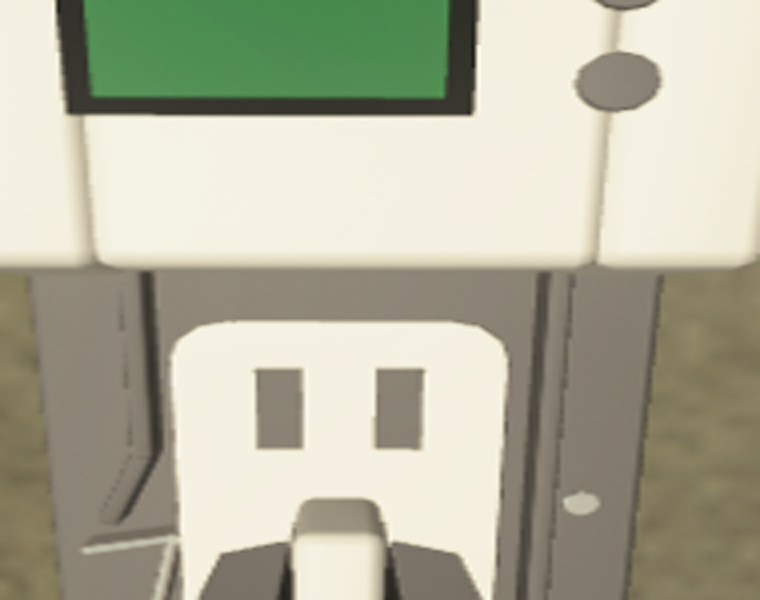

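Now centred between the guides. About 37 mm is left to the back stop, so I'm easing in.

>>> apply_moves --pt "1 0 3 0 0" --pt "1 1 8 0 0" --pt "1 1 13 0 0" --pt "1 2 18 0 0" --pt "1 2 23 0 0" --pt "1 2 28 0 0" --pt "1 2 31 0 0" --pt "1 2 33 0 0" --pt "1 2 33 0 0"

```text
time: 13.53
ee_pos: [0.6022, 0.2983, -0.0034]
tool_rot: [-1.175, 1.262, -1.261]
contact_force: [0.5, -2.6, 4.7]
opening: 0.146
```

```bash
python3 - <<'E'
from h import *
s=sensors.state();print(s["ee_pos"],s["contact_force"],s["opening"])
c=vision.camera("wrist");cv2.imwrite("pics/w13c.png",cv2.resize(c["frame"][0:260,150:380],None,fx=3,fy=2.3,interpolation=cv2.INTER_CUBIC))
c=vision.camera("top");cv2.imwrite("pics/top13.png",cv2.resize(c["frame"][120:200,200:330],None,fx=6,fy=6,interpolation=cv2.INTER_CUBIC))
E
```

```text
[ 0.60216685  0.29825895 -0.00338764] [ 0.52208014 -2.57724317  4.66062042] 0.14568135417950112
```

View pics/w13c.png

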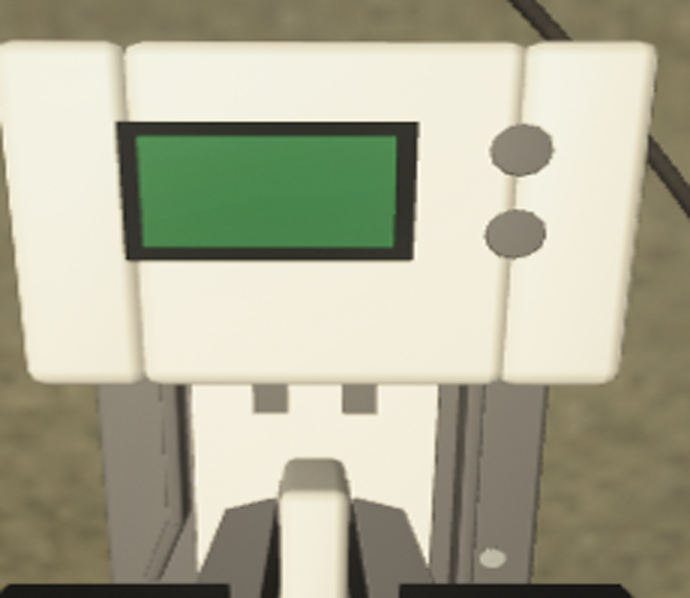

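View pics/top13.png

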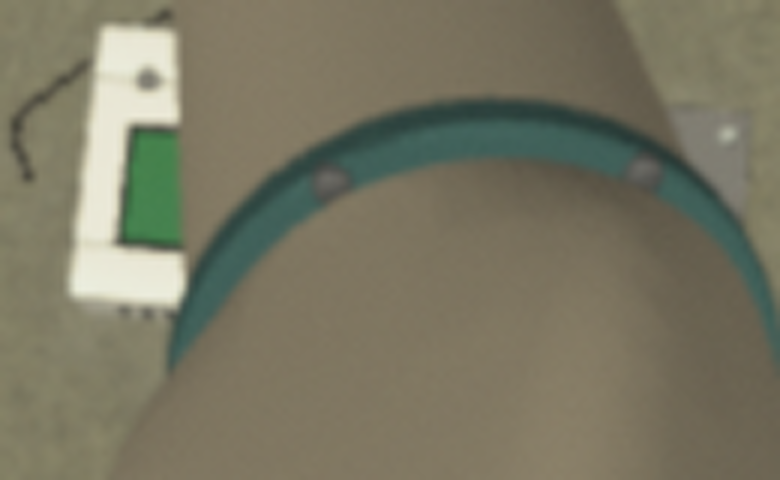

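>>> apply_moves --pt "1 0 1 0 0" --pt "1 0 2 0 0" --pt "1 0 3 0 0" --pt "1 0 3 0 0" --newtons 20

```text
time: 13.97
ee_pos: [0.6018, 0.3007, -0.0034]
tool_rot: [-1.176, 1.262, -1.261]
contact_force: [0.2, -3.9, 6.5]
opening: 0.144
```

>>> apply_moves --pt "1 0 1 0 0" --pt "1 0 2 0 0" --pt "1 0 2 0 0"

```text
time: 14.22
ee_pos: [0.6016, 0.3021, -0.0034]
tool_rot: [-1.177, 1.262, -1.262]
contact_force: [-0.0, -3.8, 7.4]
opening: 0.148
```

>>> apply_moves --pt "1 0 1 0 0" --pt "1 0 2 0 0" --pt "1 0 2 0 0"

```text
time: 14.47
ee_pos: [0.6016, 0.302, -0.0034]
tool_rot: [-1.178, 1.262, -1.264]
contact_force: [0.0, -7.4, 8.1]
opening: 0.148
```

```bash
python3 - <<'E'
from h import *
s=sensors.state();print(s["ee_pos"],s["contact_force"],s["opening"])
c=vision.camera("wrist");W=wristT(c,s);cv2.imwrite("pics/w14c.png",cv2.resize(c["frame"][100:260,150:380],None,fx=3.4,fy=3.4,interpolation=cv2.INTER_CUBIC))
P=np.array([[35,57,50],[35,-57,50],[-41,16,22],[-104,42,22]])/1e3
c=vision.camera("side");cv2.imwrite("pics/side14.png",cv2.resize(c["frame"][140:240,130:270],None,fx=5,fy=5,interpolation=cv2.INTER_CUBIC))
E
```

```text
[ 0.60162983  0.30197573 -0.00336537] [ 0.04279057 -7.35272456  8.06284529] 0.147832435614494
```

View pics/w14c.png

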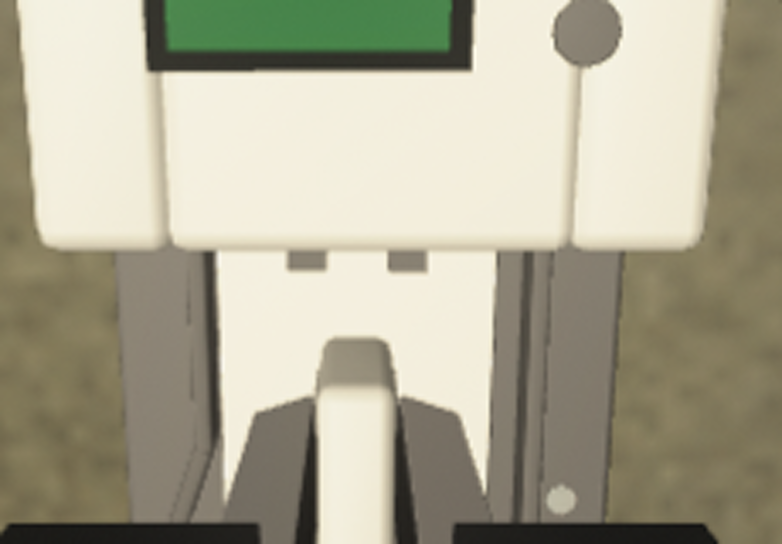

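View pics/side14.png

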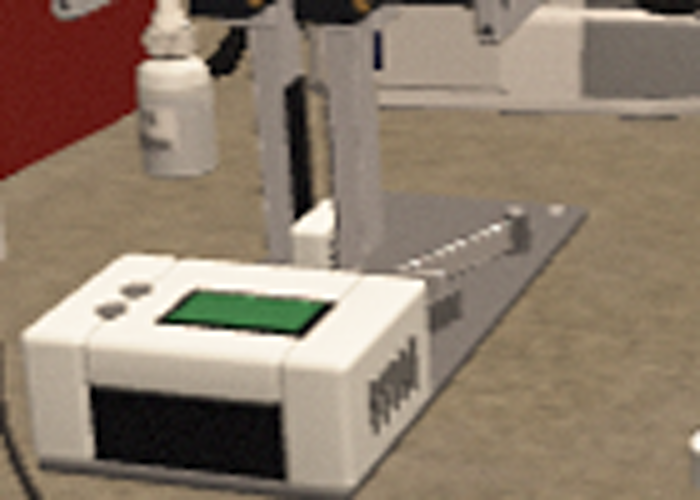

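It has reached the stop: axial force rose to 7.4 N with no further travel. Side view shows the catch swung back in. Releasing and lifting away.

>>> apply_moves --pt "0 0 0 0 0" --pt "0 0 0 0 0" --pt "0 0 0 0 0" --pt "0 0 0 0 0" --pt "0 0 0 0 0" --pt "0 0 0 0 0" --pt "0 0 0 0 0"

```text
time: 15.15
ee_pos: [0.6023, 0.3052, -0.0038]
tool_rot: [-1.175, 1.261, -1.261]
contact_force: [-0.3, 0.8, -1.1]
opening: 0.499
```

>>> apply_moves --pt "0 0 0 10 0" --pt "0 0 0 30 0" --pt "0 0 0 60 0" --pt "0 0 0 95 0" --pt "0 0 0 130 0" --pt "0 -30 -10 150 0" --pt "0 -65 -30 150 0" --pt "0 -100 -50 150 0" --pt "0 -130 -70 150 0" --pt "0 -150 -90 150 0" --pt "0 -150 -90 150 0" --pt "0 -150 -90 150 0"

```text
time: 16.15
ee_pos: [0.4522, 0.2145, 0.1476]
tool_rot: [-1.173, 1.262, -1.261]
contact_force: [0.1, 1.1, 0.6]
opening: 0.497
```

```bash
python3 - <<'E'
from h import *
s=sensors.state();print(s["ee_pos"],s["contact_force"],s["opening"])
for n,(a,b,x,y),k in(("wrist",(0,384,0,512),1.5),("top",(120,240,200,340),5),("side",(140,240,130,290),5)):
    c=vision.camera(n);cv2.imwrite(f"pics/{n}15.png",cv2.resize(c["frame"][a:b,x:y],None,fx=k,fy=k,interpolation=cv2.INTER_CUBIC))
E
```

```text
[0.45218955 0.2145395  0.14757696] [0.05717244 1.06227892 0.55809937] 0.49696330623016993
```

View pics/wrist15.png

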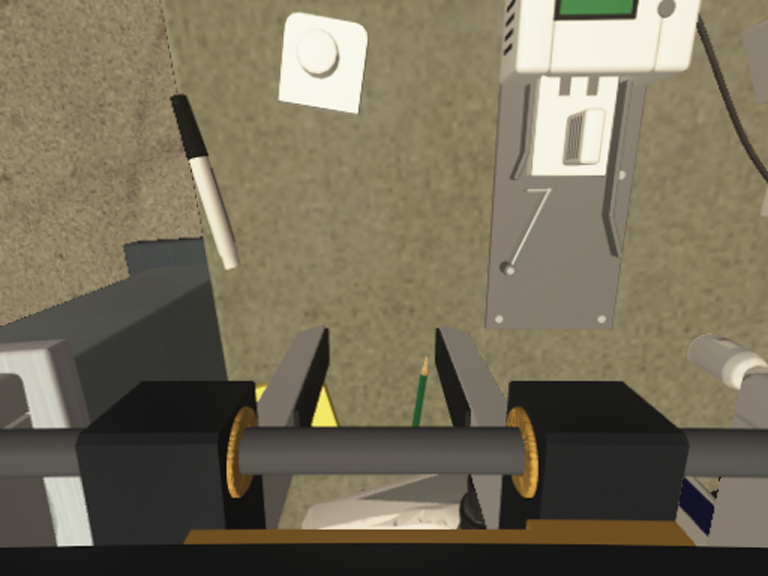

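View pics/top15.png

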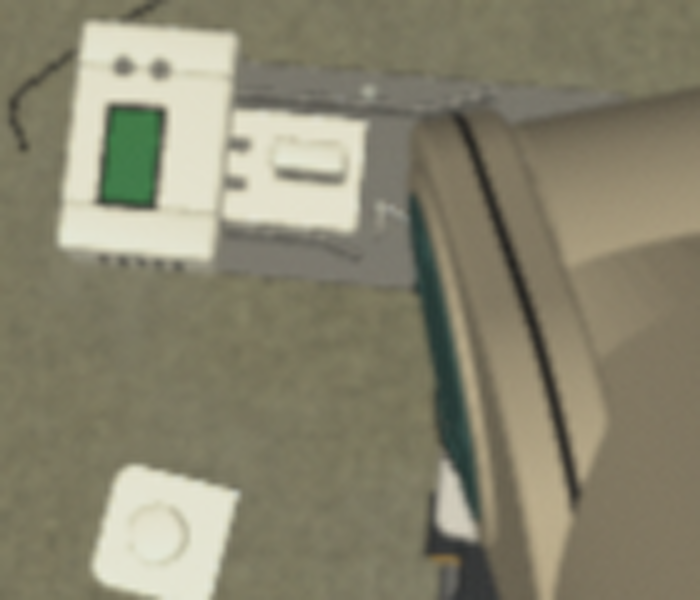

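View pics/side15.png

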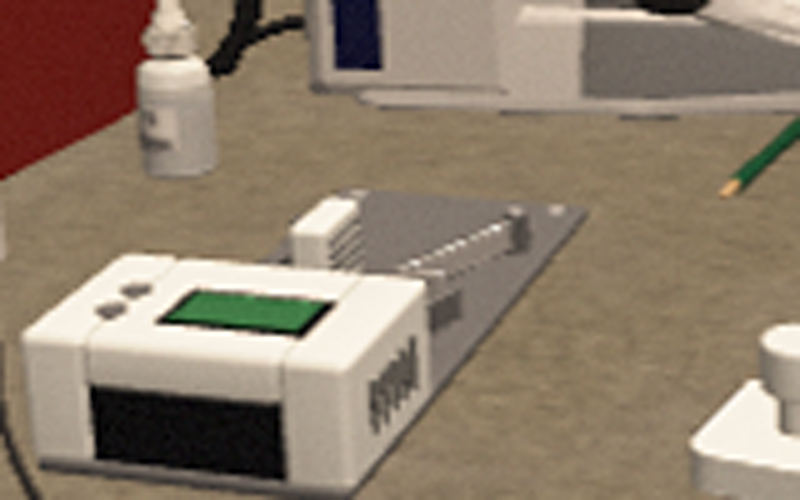

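The wrist view shows the cassette home, with its rear edge at row ~175 and the catch nose at (549,190) swung in behind it. A numeric check before handing in.

```bash
python3 - <<'E'
from h import *
s=sensors.state()
c=vision.camera("wrist");W=wristT(c,s)
f=lambda u,v:[(u+.5)/1.5-.5,(v+.5)/1.5-.5]
P=np.array([[-160,55,6],[-160,-55,6],[-104,42,22],[35,57,50]])/1e3
U=np.array([f(486,328),f(611,329),f(508,268),f(504,80)])
g=lambda p:(proj(c,tr(pose(*p),P[:3]),W)-U[:3]).ravel()
g2=lambda p:np.r_[g(p),(p[2]-1.512)*200]
r=least_squares(g2,[.605,.308,1.512]);print(r.x,g(r.x).round(1))
RT=np.linalg.inv(pose(*r.x))
e=tr(RT,onz(c,[f(531,173),f(605,176)],.020,W));print("rear corners",e.round(4),"origin",e.mean(0)[:2]+[.045,0],"yaw",np.degrees(np.arctan2(-(e[1]-e[0])[0],-(e[1]-e[0])[1])*-1))
print("nose",tr(RT,onz(c,[f(549,190)],.022,W)).round(4), "expected -.041,.016")
t=vision.camera("top");h=lambda u,v:[200+(u+.5)/5-.5,120+(v+.5)/5-.5]
RT=np.linalg.inv(pose(.602,.305,1.512))
e=tr(RT,onz(t,[h(368,120),h(357,233)],.020));print("top rear",e.round(4)); print("nose",tr(RT,onz(t,[h(378,205)],.022)).round(4))
m=vision.regions_of("top","spare_cassette");print([ (q["p"],q["position"]) for q in m[:1]],"start 233 228")
E
```

```text
[0.60423607 0.31204418 1.51048461] [-1.1  0.3  0.7 -1.   0.4  0.6]
rear corners [[-0.0299  0.0292  0.02  ]
 [-0.0329 -0.027   0.02  ]] origin [0.01359596 0.00112816] yaw -3.084538456218359
nose [[-0.0426  0.0152  0.022 ]] expected -.041,.016
top rear [[-0.0316 -0.0267  0.02  ]
 [-0.0307  0.0308  0.02  ]]
nose [[-0.0399  0.0163  0.022 ]]
[(0.55, [231.6, 230.2])] start 233 228
```

```bash
python3 - <<'E'
from workcell import bot
print(bot.close_job())
E
```

```text
the job is handed in; nothing more can be done
None
```

The long cassette is in the reader, fully home with the catch shut behind it. I released it and handed the job in at about 16.5 s of the 45 s. No verdict came back.

**Grasp:** The real finger ends sit about 35 mm above the reported TCP. My first closing shut empty above the fin without touching the cassette. I went 35 mm lower and gripped it there, at an opening of about 13.6 mm on the 14 mm fin.

**Slide:** I set the cassette flat ahead of the guides and slid it in, with small corrections for side offset and angle. The images showed the catch pushed aside. At the end the push force rose to about 7 N with no further travel, which I took as the back stop.

**Last checks:**

| Check | Wrist camera | Top camera | Required |
|---|---|---|---|
| Cassette origin, reader x | about 13.6 mm | about 14 mm | above 4 mm (home is 15 mm) |
| Off the centre line, reader y | about 1 mm | about 2 mm | within 9 mm |
| Catch nose (x, y) | (−43, 15) mm | (−40, 16) mm | shut is (−41, 16) mm |

- **Square cassette:** by hand-picked pixels, its knob is in the same place in the top image as at the start. The detection network's centre moved about 2 px (roughly 4–5 mm), at low confidence.
- **Disagreements:** the wrist and top cameras differed by 2–7 mm on the reader's absolute position. The last wrist measurement gave the cassette's angle as about 3° off, while the top view showed it nearly in line; both are inside the 8° limit.
- **Catch angle:** it could not be read directly, so I judged it only from where the nose sits.

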